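Hang up the ear defenders

ROBOT

A 6-joint arm with a two-finger parallel gripper is mounted at the origin on the work surface. World frame = base frame: x ahead of the robot, y to its left, z up, the work surface at z = 0. Lengths are in m, angles in rad, forces in N, time in s.
With the tool pointing down it reaches from about 0.375 to 0.9 m from the base axis. Payload 3.1 kg.
Tool frame: the origin (TCP) lies on the centre line of the jaws, within the pads' length; the fingertips stand 11 mm ahead of it and the grasp point (between the pads) lies 8 mm behind it; z points along the fingers, y is the direction in which the jaws open and shut (so a half turn about z gives the same grasp; the last joint's range is limited). The gripper opens to 85 mm and grips with 20 to 120 N. Pads are 22 mm wide; open, the fingers measure 114 mm over their backs; the gripper's body (76 mm by 85 mm) begins 54 mm behind the grasp point. The pads swing forward as they close: fully open they stand 13 mm farther back than shut.
Start: joints at [0.93, 0.527, 1.433, -0, 1.181, -0.178], TCP at [0.278, 0.56, 0.242] pointing down, gripper open.
Joint ranges: [-3.08, 3.08], [-0.75, 2.2], [0.22, 2.44], [-1.43, 4.57], [0, 2.65], [-2.85, 2.85]. Speed limits (rad/s): [2.79, 2.79, 3.14, 3.14, 3.14, 3.14].

INTERFACE

Orientations are given as a rotation vector (axis times angle).
In Python, from workcell import ctrl, fingers, eyes, order, nets gives the robot as it stands. The module is installed in compiled form; this text tells all that it offers. Calls block until the motion is done:
- ctrl.movep(position, orientation): joint-space move of the TCP to a pose.
- ctrl.movel(position, rot=None, max_speed=0.15): straight line of the TCP; rot=None keeps the orientation; max_speed is the mean speed in m/s.
- ctrl.movej(angles): joint-space move.
- fingers.grip(opening, newtons=None): opening from 0.0 (shut) to 1.0 (fully open); newtons is the grip in N (None keeps the last); returns when the fingers have stopped.
- ctrl.dwell(seconds).
- ctrl.ik(position, orientation): joint angles nearest the present ones, or None.
- ctrl.observe(): the state.
- eyes.grab_frame(name): name is "side" or "top"; returns a dict with "frame" (400x640x3 uint8, blue, green, red), "camera_matrix" (3x3 intrinsics, pixels), "D" ([k1, k2, p1, p2, k3] as OpenCV has them; the pictures are not rectified), "view" (4x4, takes a point from world to camera coordinates). Camera axes: x right, y up, looking along -z (the intrinsics and any distortion apply to the point x, -y, -z); pixel columns grow to the right and rows downward; lengths in m; the calibration is good to about 2 mm. A picture is of the moment at which its call begins. There is no depth.
A pose or a line that the arm cannot do raises ctrl.Unreachable and nothing moves.
- order.hand_in(): hands the job in, once; it reports no verdict.
Trained networks look in the newest picture that a camera, given by its name, has taken for a name from the list of things; names that differ only in an ending like _2 or _b are one class to them, and where a whole thing is asked for, a point or a joint stands for the part that bears it (a point fixed in the world has none). Each returns a list of dicts, best first, with "score" (0 to 1); they miss things now and then, are a little off and sometimes report something else, mostly with a low value. They report only what shows in the picture. A call takes as long as a camera call. They do not tell look-alikes from the thing itself.
- nets.spot_in(thing, camera): "extent" ([left, top, width, height] in pixels, round what is visible of it).
- nets.pinpoint(thing, camera): "pixel" ([column, row] in pixels: a listed point, or the origin of a listed thing).
The state is a dict: "t": time; "joints": joint angles; "joint_velocities": joint speeds; "effort": joint torques, N m; "tool_pos": TCP position; "tcp_rot": TCP orientation; "contact_force": force on the tool from outside, world axes, zero at the start; "wrist_torque": the same for the moment, N m; "gripper_width": opening from 0.0 (shut) to 1.0 (fully open).
Only numpy, scipy, OpenCV 4.12 (cv2) and the standard library are available. Lean on these libraries where they do the work, as an engineer would, in place of code of your own. Each camera call takes 0.05 s, during which the arm holds its last target.

TASK

The ear defenders lie on their side on the egg-engraving bench. Stand them up on their two cups on the dark mat and let go of them there, then take them again and hang them by the headband over the middle stretch of the rail, between its two collars, with one cup on each side of the bar and hanging straight. Set them down gently, never drop them, and leave the other things on the bench where they are.

Things in the scene. Friction and masses are not known exactly. Their poses are not given: they have to be found in the camera images.
- defenders: Rigid ear defenders, 0.2 kg: two boxy ear cups on a U-shaped headband. 148 high (own z, cups to crown), 150 cup to cup (own y), 48 deep (own x, across the band). Origin mid-height: cup undersides (flat, to stand on) z = -74, crown top z = +74. At the start they lie on the table, own x up, origin 24 above it, crown roughly towards the robot, cups away from it.
- crown (a point): Centre of the top of the headband's black crown cushion (own z = +74), same axes as the ear defenders. The cushion is 48 along x and 18 thick; its flat middle is 50 long in y, then its ends slope down to about z = 43 at |y| = 52. Below, bent steel wires (6 diameter, x = 0, |y| up to 72) join it to the cups.
- band_under (a point): Middle of the underside of the crown cushion (own z = +56), the place that rests on the bar; same axes as the ear defenders.
- cup_a (a point): Centre of the ear cup at own y = +59, z = -43 of the ear defenders, same axes. A cup is 62 high (z), 48 deep (x) and 32 thick (y, |y| 43 to 75): grey outer half, black inner half; 86 clear between the cups.
- cup_b (a point): Centre of the other, equal cup, at own y = -59, z = -43.
- mat: Dark rubber bench mat, fixed, 170 (x) by 220 (y), 3 thick. Origin at the centre of its underside, on the table.
- rail: Steel rail, fixed: a horizontal bar of 16 diameter, 300 long along own x, its top 150 above the table, on 18 mm posts at own x = +-140 with feet 50 by 110, 8 high. Two collars (36 diameter, 6 wide) at x = +-75 rise 10 above the bar; 144 clear between them. Origin on the table below the bar's middle. Left or right of the mat, ear defenders on the other side.
- rail_mid (a point): Middle of the top line of the rail's bar, 150 above the table; x axis along the bar, z up.
- eggcup_a: Wooden egg cup with a white egg, 48 diameter, 84 high, loose; origin under its centre. Leave alone.
- eggcup_b: Another such egg cup with egg. Leave alone.
- dye_a: Dye jar, 56 diameter, 75 high, loose; origin under its centre. Leave alone.
- dye_b: Another such dye jar. Leave alone.
- brush: Brush 150 long lying along its own x; origin under its middle. Leave alone.
Mind the look-alikes: they are no part of the job. Of the things that look like the defenders, the smallest one is meant.

How it is judged:
By the outcome, as a careful person would: the job done as asked, in the order asked, and still so for the second after the job is handed in, with the robot touching nothing.
It also fails if it takes over 64 s, if anything falls off the work surface, if the arm or the gripper's body presses on something with over 40 N, if the wrist force passes 120 N, or if a joint passes its speed limit or range.

## Working session

There is one attempt and no reset: what is moved stays moved. The work goes in short steps, each a Python script; the robot and the scene stay as the last script left them, time stands still between calls to the robot, and variables do not carry over. Pictures are saved under pics/ and viewed, and the job is handed in when it is done.

```bash
mkdir -p pics; cat > h.py <<'E'
import numpy as np, cv2
from workcell import ctrl, fingers, eyes, order, nets
from scipy.spatial.transform import Rotation as R
def shot(cam,name=None):
    f=eyes.grab_frame(cam)
    if name: cv2.imwrite(f'pics/{name}.png',f['frame'])
    return f
def proj(f,P):
    P=np.atleast_2d(P); V=np.array(f['view']); c=(V[:3,:3]@P.T).T+V[:3,3]
    c=c*[1,-1,-1]
    return cv2.projectPoints(c.reshape(-1,1,3),np.zeros(3),np.zeros(3),np.array(f['camera_matrix']),np.array(f['D'],float))[0].reshape(-1,2)
def ray(f,px):
    u=cv2.undistortPoints(np.array(px,float).reshape(-1,1,2),np.array(f['camera_matrix']),np.array(f['D'],float)).reshape(-1,2)
    V=np.array(f['view']); Rt=V[:3,:3].T; o=-Rt@V[:3,3]
    d=np.c_[u[:,0],-u[:,1],-np.ones(len(u))]@Rt.T
    return o,d
def atz(f,px,z):
    o,d=ray(f,px); return o+d*((z-o[2])/d[:,2])[:,None]
E
python3 - <<'E'
from h import *
for c in ('top','side'):
    f=shot(c,c+'0'); o,_=ray(f,[320,200]); print(c,o)
    for t in ['defenders','crown','cup_a','mat','rail','rail_mid','eggcup_a','dye_a','brush']:
        for r in nets.pinpoint(t,c)[:6]:
            if r['score']>.3: print(t,round(r['score'],2),np.round(r['pixel']),np.round(atz(f,r['pixel'],0.15 if t=='rail_mid' else .024 if t in('defenders','crown','cup_a') else 0),3)[0])
    if c=='top':
        for r in nets.spot_in('defenders',c): print(r)
print(ctrl.observe())
E
```

```text
top [0.17623964 0.01124887 1.70852164]
defenders 0.73 [385. 269.] [ 0.226 -0.263  0.024]
defenders 0.59 [396. 200.] [ 0.502 -0.311  0.024]
defenders 0.58 [463. 255.] [ 0.284 -0.579  0.024]
crown 0.86 [402. 219.] [ 0.423 -0.332  0.024]
crown 0.83 [407. 280.] [ 0.185 -0.349  0.024]
crown 0.65 [471. 230.] [ 0.384 -0.615  0.024]
cup_a 0.97 [386. 240.] [ 0.341 -0.271  0.024]
cup_a 0.96 [367. 277.] [ 0.191 -0.193  0.024]
cup_a 0.89 [480. 268.] [ 0.232 -0.647  0.024]
cup_a 0.88 [407. 190.] [ 0.546 -0.356  0.024]
cup_a 0.77 [443. 264.] [ 0.248 -0.497  0.024]
cup_a 0.6 [382. 189.] [ 0.548 -0.254  0.024]
mat 0.72 [322. 190.] [ 0.54  -0.008  0.   ]
rail 0.59 [246. 182.] [0.57  0.306 0.   ]
rail_mid 0.67 [240. 172.] [0.574 0.305 0.15 ]
eggcup_a 0.67 [304. 135.] [0.779 0.071 0.   ]
eggcup_a 0.61 [335. 139.] [ 0.766 -0.06   0.   ]
dye_a 0.73 [449. 194.] [ 0.535 -0.54   0.   ]
dye_a 0.58 [193. 216.] [0.423 0.516 0.   ]
brush 0.84 [330. 232.] [ 0.369 -0.044  0.   ]
{'extent': [353.0, 233.6, 61.7, 59.9], 'score': 0.89}
{'extent': [374.6, 175.2, 40.8, 47.3], 'score': 0.63}
{'extent': [436.1, 229.4, 55
[... 944 characters left out ...]
   ]
{'t': 1.05, 'joints': array([ 9.30535900e-01,  5.27478779e-01,  1.43270778e+00, -1.33049109e-05,
        1.18139125e+00, -1.78536750e-01]), 'joint_velocities': array([-9.26400086e-05, -1.52914968e-04, -1.13380768e-06, -1.70898330e-04,
       -1.56403770e-03, -3.12582720e-04]), 'effort': array([-6.30383074e-04, -4.42320013e+01, -1.78420973e+01, -2.12391574e-04,
        7.30140873e-04,  4.13304164e-07]), 'tool_pos': array([0.27841517, 0.55953531, 0.24232097]), 'tcp_rot': array([7.18836834e-01, 3.05822987e+00, 1.36893639e-05]), 'contact_force': array([-0.47944101,  0.51348667,  0.26252976]), 'wrist_torque': array([ 0.08816038,  0.05980325, -0.00163507]), 'gripper_width': 1.000573985929029}
```

```bash
python3 - <<'E'
import cv2
a=cv2.imread('pics/top0.png'); cv2.imwrite('pics/top0c.png',cv2.resize(a[160:300,340:500],None,fx=5,fy=5,interpolation=cv2.INTER_CUBIC)[:600])
E
```

```text
(no output)
```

View pics/top0.png

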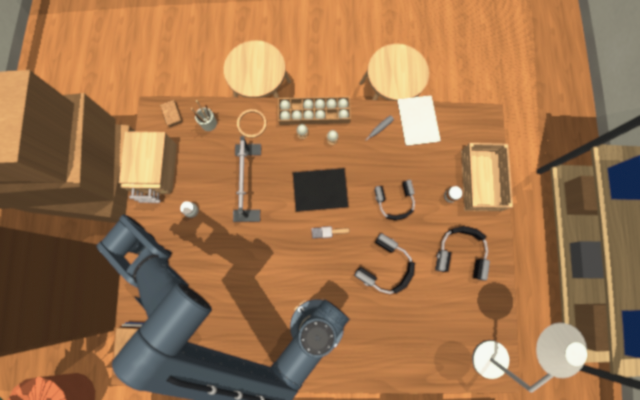

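View pics/side0.png

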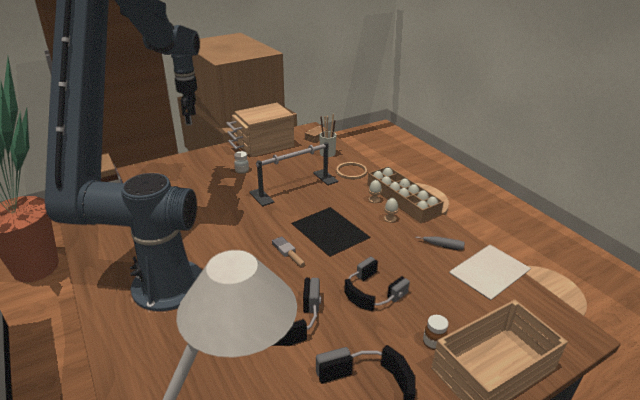

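View pics/top0c.png

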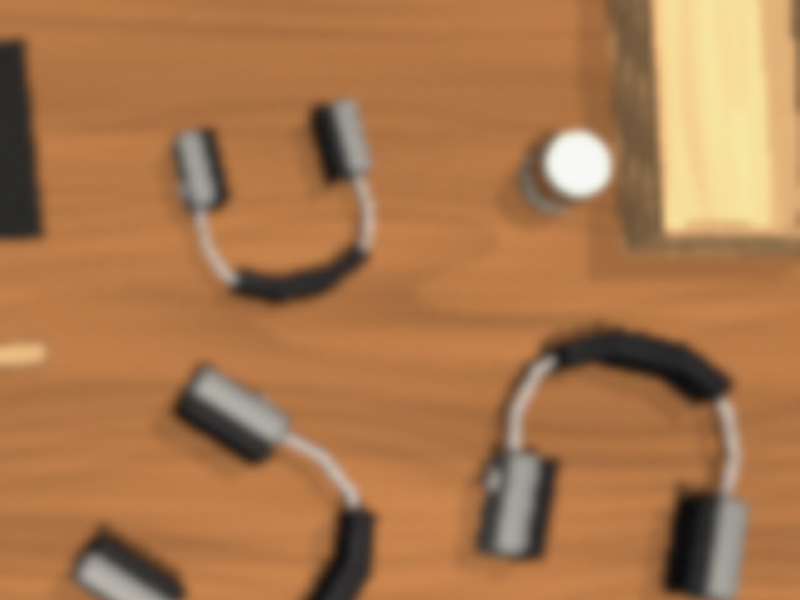

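Three headsets look alike, at top pixels (396,200), (385,269) and (463,255). The first is clearly the smallest, about 40 px across against 50–60, and its crown points towards the robot as described. The crop confirms it. Next I'll refine the poses.

```bash
python3 - <<'E'
from h import *
from scipy.optimize import least_squares
F={c:shot(c) for c in('top','side')}
# defenders fit
obs=[]
from collections import defaultdict
pts={'defenders':(0,0),'crown':(0,74),'band_under':(0,56),'cup_a':(None,-43)}
for c in F:
    for t in pts:
        for r in nets.pinpoint(t,c):
            p=atz(F[c],r['pixel'],.024)[0]
            if r['score']>.3 and np.hypot(p[0]-.5,p[1]+.31)<.13 and p[0]>.39 : 
                if t=='cup_a' : y=59 if p[1]>-.303 else -59
                else: y=0
                obs.append((c,t,y,pts[t][1],r['pixel'])); print(c,t,np.round(p,3),round(r['score'],2))
def W(q,y,z):
    zz=np.array([np.cos(q[2]),np.sin(q[2]),0]); yy=np.array([zz[1],-zz[0],0])
    return np.array([q[0],q[1],.024])+yy*y/1e3+zz*z/1e3
def res(q): return np.concatenate([proj(F[c],W(q,y,z))[0]-px for c,t,y,z,px in obs])
s=least_squares(res,[.5,-.31,-2.92],loss='soft_l1'); print(s.x, np.round(res(s.x).reshape(-1,2),1).tolist())
# mat
f=F['top']['frame']; g=f.max(2); m=((g<45)).astype(np.uint8); m[:, :280]=0;m[:,360:]=0;m[:160]=0;m[215:]=0
n,l,st,ce=cv2.connectedComponentsWithStats(m); i=1+np.argmax(st[1:,4]); print(st[i])
rect=cv2.minAreaRect(np.argwhere(l==i)[:,::-1].astype(np.float32)); c4=cv2.boxPoints(rect); w=atz(F['top'],c4,.003); print('mat',w.mean(0),np.round(w,3).tolist())
top=F['top']['frame'][130:230,180:280]; cv2.imwrite('pics/railt.png',cv2.resize(top,None,fx=6,fy=6,interpolation=cv2.INTER_CUBIC)[:600])
sd=F['side']['frame'][130:260,235:385]; cv2.imwrite('pics/rails.png',cv2.resize(sd,None,fx=4.6,fy=4.6,interpolation=cv2.INTER_CUBIC))
E
```

```text
top defenders [ 0.508 -0.306  0.024] 0.82
top crown [ 0.433 -0.332  0.024] 0.65
top band_under [ 0.428 -0.337  0.024] 0.84
top cup_a [ 0.53  -0.256  0.024] 0.57
top cup_a [ 0.557 -0.356  0.024] 0.57
side defenders [ 0.5   -0.313  0.024] 0.83
side crown [ 0.426 -0.332  0.024] 0.57
side crown [ 0.501 -0.309  0.024] 0.41
side band_under [ 0.441 -0.327  0.024] 0.8
side band_under [ 0.554 -0.355  0.024] 0.75
side band_under [ 0.502 -0.3    0.024] 0.59
side cup_a [ 0.517 -0.256  0.024] 0.88
side cup_a [ 0.555 -0.357  0.024] 0.85
[ 0.50225761 -0.31207443 -2.86808108] [[1.5, 1.5], [0.1, 0.6], [-2.6, -4.9], [-3.0, 0.5], [0.3, -0.5], [0.6, -0.4], [1.6, -0.6], [-15.9, 13.9], [2.1, -0.8], [-36.8, 7.2], [-10.2, 12.5], [0.4, -3.7], [1.2, -0.5]]
[ 295  170   51   40 1697]
mat [ 0.54492588 -0.00089433  0.003     ] [[0.608, 0.108, 0.003], [0.631, -0.093, 0.003], [0.482, -0.108, 0.003], [0.459, 0.09, 0.003]]
```

View pics/railt.png

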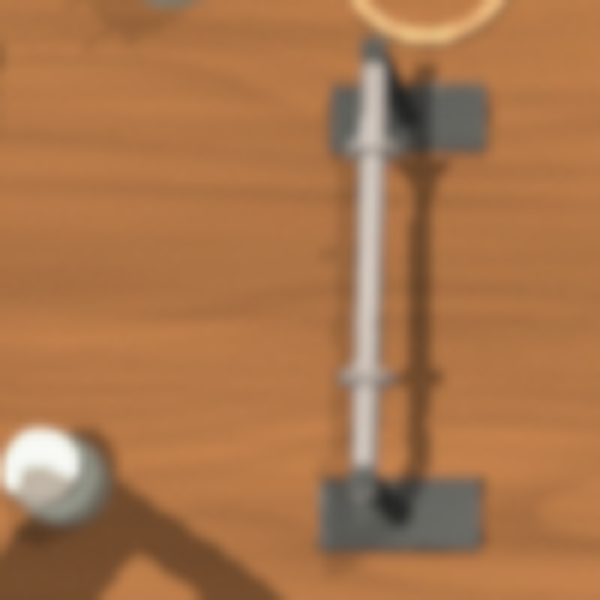

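View pics/rails.png

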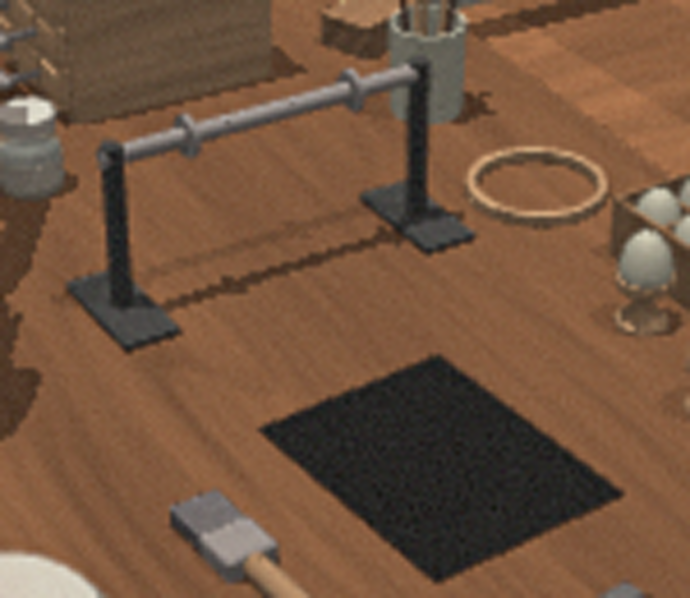

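```bash
cat >> h.py <<'E'
from scipy.optimize import minimize
def box(x,y,z): return np.array([[a,b,c] for a in x for b in y for c in z])/1e3
PARTS=[box((-24,24),(43,75),(-74,-12)),box((-24,24),(-75,-43),(-74,-12)),box((-24,24),(-25,25),(56,74))]
for s in(1,-1):
    PARTS.append(np.array([[a,s*y,z] for a in(-24,24) for y,z in((25,74),(25,56),(52,43),(45,29))])/1e3)
    PARTS.append(np.array([[a,s*y,z] for a in(-3,3) for y,z in((48,36),(44,36),(69,9),(75,9))])/1e3)
    PARTS.append(box((-3,3),(s*69-3 if s<0 else 66,s*69+3 if s<0 else 72),(-12,12)))
def sil(f,T,roi,up=4):
    x0,y0,x1,y1=roi; m=np.zeros(((y1-y0)*up,(x1-x0)*up),np.uint8)
    for P in PARTS:
        p=(proj(f,P@T[:3,:3].T+T[:3,3])-[x0,y0]+.5)*up
        cv2.fillConvexPoly(m,cv2.convexHull(np.round(p).astype(np.int32)),1)
    return cv2.resize(m.astype(np.float32),(x1-x0,y1-y0),interpolation=cv2.INTER_AREA)
def mask(f,roi):
    x0,y0,x1,y1=roi; c=f['frame'][y0:y1,x0:x1]; h=cv2.cvtColor(c,cv2.COLOR_BGR2HSV); d=c[...,2].astype(int)-c[...,0]
    return (d<32).astype(np.float32)
def fit(Fs,rois,mk,q0,T,steps):
    def cost(q): return sum(np.abs(sil(Fs[c],T(q),rois[c])-mk[c]).sum() for c in rois)
    best=None
    for k in (1,.4):
        n=len(q0); sx=np.vstack([q0]+[np.array(q0)+np.eye(n)[i]*np.array(steps)*k for i in range(n)])
        r=minimize(cost,q0,method='Nelder-Mead',options=dict(initial_simplex=sx,xatol=1e-4,fatol=.05,maxiter=300)); q0=r.x
    return r.x,r.fun
E
cat > fit0.py <<'E'
from h import *
F={c:shot(c) for c in('top','side')}
rois={'top':(365,170,425,232),'side':(335,248,420,318)}
mk={c:mask(F[c],rois[c]) for c in rois}
def T(q):
    z=np.array([np.cos(q[2]),np.sin(q[2]),0]); x=np.array([0,0,1.]); y=np.cross(z,x); M=np.eye(4); M[:3,:3]=np.c_[x,y,z]; M[:3,3]=[q[0],q[1],.024]; return M
q,c=fit(F,rois,mk,[.502,-.31,-2.87],T,[.006,.006,.05]); print('both',q,c,{k:v.sum() for k,v in mk.items()})
for k in rois: print(k,fit(F,{k:rois[k]},mk,q,T,[.006,.006,.05]))
vis=[]
for k in rois:
    x0,y0,x1,y1=rois[k]; im=F[k]['frame'][y0:y1,x0:x1]
    s=sil(F[k],T(q),rois[k]); e=np.hstack([im,np.dstack([mk[k]*255,s*255,s*0]).astype(np.uint8)])
    vis.append(cv2.resize(e,(500,280),interpolation=cv2.INTER_NEAREST))
cv2.imwrite('pics/fit0.png',np.vstack(vis))
tri=lambda a,b:None
cs={'top':[(241,193),(242,154)],'side':[(235+190/4.6,130+133/4.6),(235+353/4.6,130+90/4.6)]}
for k in cs: print('collars',k,np.round(atz(F[k],cs[k],.142),4).tolist())
mc=np.array([(262,430),(438,356),(622,493),(438,580)])/4.6+[235,130]
w=atz(F['side'],mc,.003);print('mat side',w.mean(0),np.round(w,3).tolist())
E
python3 fit0.py
```

```text
both [ 0.49402169 -0.31160997 -2.91808277] 616.75 {'top': np.float32(329.0), 'side': np.float32(1367.0)}
top (array([ 0.49489873, -0.31099176, -2.9169055 ]), np.float64(244.1875))
side (array([ 0.4943547 , -0.31164214, -2.92227186]), np.float64(367.625))
collars top [[0.494, 0.2977, 0.142], [0.6474, 0.3026, 0.142]]
collars side [[0.4992, 0.2991, 0.142], [0.6466, 0.3006, 0.142]]
mat side [ 0.54509073 -0.00608665  0.003     ] [[0.451, 0.091, 0.003], [0.615, 0.111, 0.003], [0.639, -0.104, 0.003], [0.475, -0.122, 0.003]]
```

View pics/fit0.png

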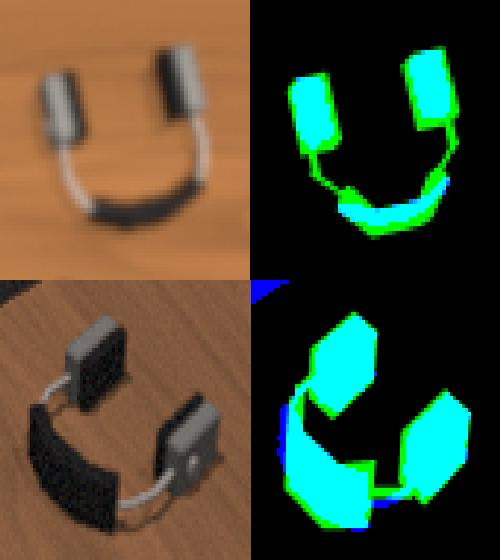

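```bash
sed -i 's/((25,74),(25,56),(52,43),(45,29))/((25,74),(25,56),(57,50),(46,36))/; s/d<32/d<thr/; s/def mask(f,roi)/def mask(f,roi,thr=32)/' h.py
sed -i "s/mask(F\[c\],rois\[c\])/mask(F[c],rois[c],60 if c=='top' else 32)/" fit0.py; python3 fit0.py
```

```text
both [ 0.49676988 -0.31067208 -2.92278758] 452.3125 {'top': np.float32(511.0), 'side': np.float32(1374.0)}
top (array([ 0.49753428, -0.3108307 , -2.92570348]), np.float64(139.125))
side (array([ 0.49469228, -0.31161788, -2.92961984]), np.float64(307.875))
collars top [[0.494, 0.2977, 0.142], [0.6474, 0.3026, 0.142]]
collars side [[0.4992, 0.2991, 0.142], [0.6466, 0.3006, 0.142]]
mat side [ 0.54509073 -0.00608665  0.003     ] [[0.451, 0.091, 0.003], [0.615, 0.111, 0.003], [0.639, -0.104, 0.003], [0.475, -0.122, 0.003]]
```

View pics/fit0.png

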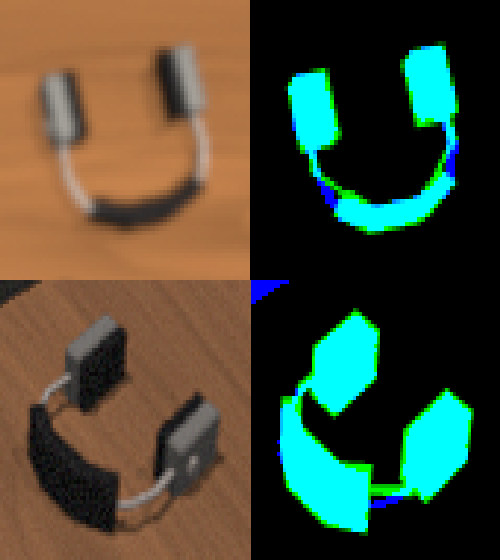

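```bash
cat >> h.py <<'E'
def rv(tz,ty):
    tz=np.array(tz,float);tz/=np.linalg.norm(tz);ty=np.array(ty,float);ty-=tz*(ty@tz);ty/=np.linalg.norm(ty)
    return R.from_matrix(np.c_[np.cross(ty,tz),ty,tz]).as_rotvec()
q0=np.array([.4965,-.311,-2.925]); zz=np.array([np.cos(q0[2]),np.sin(q0[2]),0])
Pg=np.array([q0[0],q0[1],.024])+zz*.065
my=.115; mx=np.array([np.cos(my),np.sin(my),0]); Pp=np.array([.545,-.004,.142])
E
python3 - <<'E'
from h import *
print(Pg)
Z=np.array([0,0,1.])
for s in(1,-1):
    print('s',s)
    print('grasp',np.round(ctrl.ik(Pg,rv(-Z,s*zz)),2))
    for yaw in (my,my+.4,my-.4):
        for h in(0,.1):
            j=ctrl.ik(Pp+Z*h,rv([np.cos(yaw),np.sin(yaw),0],s*Z)); print('place',yaw,h,None if j is None else np.round(j,2))
    j=ctrl.ik([.5,-.2,.35],rv([1,0,0],s*Z));print('mid',None if j is None else np.round(j,2))
    j=ctrl.ik([.57,.301,.3],rv(-Z,[s,0,0]));print('hang',None if j is None else np.round(j,2))
E
```

```text
[ 0.4330187 -0.3249687  0.024    ]
s 1
grasp [-0.85  0.76  1.79  0.    0.59  2.07]
place 0.115 0 [-0.57  1.42  2.43  2.31  2.1   2.64]
place 0.115 0.1 None
place 0.515 0 [-0.8   1.23  2.27  1.81  1.66  2.79]
place 0.515 0.1 None
place -0.28500000000000003 0 None
place -0.28500000000000003 0.1 None
mid None
hang [ 0.31  0.5   1.31 -0.    1.33  0.31]
s -1
grasp [-0.85  0.76  1.79 -0.    0.59 -1.07]
place 0.115 0 [-0.57  1.42  2.43  2.31  2.1  -0.5 ]
place 0.115 0.1 None
place 0.515 0 [-0.8   1.23  2.27  1.81  1.66 -0.35]
place 0.515 0.1 [-0.8   0.96  2.33  1.83  1.61 -0.14]
place -0.28500000000000003 0 [-0.13  1.35  2.39  3.33  2.16  0.11]
place -0.28500000000000003 0.1 None
mid [-1.14  0.62  2.41  2.    1.53  0.1 ]
hang [ 0.31  0.5   1.31 -0.    1.33 -2.83]
```

```bash
python3 - <<'E'
from h import *
Z=np.array([0,0,1.])
lo=np.array([-3.08,-.75,.22,-1.43,0,-2.85]);hi=np.array([3.08,2.2,2.44,4.57,2.65,2.85])
for s in(1,-1):
  for yaw in np.arange(-3.1,3.1,.2):
    js=[ctrl.ik(Pp+Z*h,rv([np.cos(yaw),np.sin(yaw),0],s*Z)) for h in(0,.05,.1,.15)]
    if js[0] is not None:
        print(s,round(yaw,1),[None if j is None else round(float(np.min(np.minimum(j-lo,hi-j))),2) for j in js],np.round(js[0],2),None if js[2] is None else np.round(js[2],2))
E
```

```text
1 -2.9 [0.11, 0.13, 0.09, 0.04] [-0.06  1.25  0.92 -0.5   2.48  2.74] [-0.06  1.12  0.95 -0.57  2.56  2.65]
1 -2.7 [0.23, 0.22, 0.18, 0.14] [ 0.01  1.24  0.96 -0.66  2.39  2.62] [ 0.01  1.1   1.   -0.74  2.47  2.52]
1 -2.5 [0.29, 0.33, 0.3, 0.26] [ 0.07  1.22  1.04 -0.79  2.28  2.56] [ 0.07  1.08  1.07 -0.86  2.35  2.45]
1 -2.3 [0.32, 0.37, 0.42, 0.39] [ 0.13  1.19  1.13 -0.9   2.16  2.53] [ 0.13  1.05  1.16 -0.96  2.23  2.42]
1 -2.1 [0.32, 0.37, 0.37, 0.34] [ 0.19  1.16  1.23 -1.    2.03  2.53] [ 0.19  1.02  1.27 -1.06  2.09  2.42]
1 -1.9 [0.29, 0.31, 0.28, 0.25] [ 0.23  1.14  1.35 -1.11  1.9   2.56] [ 0.23  0.98  1.38 -1.15  1.95  2.45]
1 -1.7 [0.21, 0.2, 0.18, 0.16] [ 0.27  1.11  1.48 -1.22  1.78  2.62] [ 0.27  0.95  1.51 -1.25  1.82  2.5 ]
1 -1.5 [0.07, 0.06, 0.06, 0.04] [ 0.3   1.09  1.61 -1.36  1.67  2.71] [ 0.3   0.92  1.65 -1.37  1.7   2.58]
1 0.1 [0.0, None, None, None] [-0.56  1.42  2.44  2.34  2.12  2.65] None
1 0.3 [0.06, 0.01, None, None] [-0.71  1.34  2.38  2.05  1.86  2.64] None
1 0.5 [0.07, None, None, None] [-0.79  1.24  2.28  1.83  1.67  2.78] None
1 1.5 [0.08, 0.14
[... 3008 characters left out ...]
.89  1.95  0.43] [-0.63  0.95  1.5   0.94  2.02  0.54]
-1 1.9 [0.58, 0.54, 0.5, 0.45] [-0.57  1.14  1.34  0.79  2.07  0.45] [-0.57  0.98  1.37  0.85  2.15  0.56]
-1 2.1 [0.45, 0.41, 0.37, 0.32] [-0.5   1.17  1.22  0.69  2.2   0.45] [-0.5   1.02  1.26  0.75  2.28  0.54]
-1 2.3 [0.34, 0.29, 0.25, 0.2] [-0.43  1.19  1.12  0.57  2.31  0.41] [-0.43  1.05  1.15  0.63  2.4   0.5 ]
-1 2.5 [0.23, 0.19, 0.14, 0.09] [-0.36  1.22  1.03  0.43  2.42  0.33] [-0.36  1.08  1.06  0.48  2.51  0.4 ]
-1 2.7 [0.15, 0.11, 0.06, None] [-0.29  1.24  0.96  0.25  2.5   0.2 ] [-0.29  1.1   1.    0.29  2.59  0.25]
-1 2.9 [0.11, 0.06, 0.01, None] [-0.22  1.25  0.92  0.03  2.54  0.03] [-0.22  1.12  0.95  0.04  2.64  0.03]
```

```bash
cat >> h.py <<'E'
Z=np.array([0,0,1.]); ty=1.0; tz=np.array([np.cos(ty),np.sin(ty),0]); RP=rv(tz,-Z); RG=rv(-Z,-zz)
def st(m=''):
    o=ctrl.observe(); print(m,'t',round(o['t'],2),'pos',np.round(o['tool_pos'],4),'F',np.round(o['contact_force'],2),'w',round(o['gripper_width'],3)); return o
E
python3 - <<'E'
from h import *
fingers.grip(1.0,50)
# from start at y=.56, go over at height
ctrl.movep(Pg+Z*.22,RG); st('above')
shot('side','ab'); 
ctrl.movel(Pg+Z*.003,max_speed=.2); st('down')
fingers.grip(0.0,50); st('grip')
ctrl.movel(Pg+Z*.06,max_speed=.1); st('lift')
shot('side','lift')
E
python3 -c "
import cv2,numpy as np
a=[cv2.imread(f'pics/{n}.png')[160:400,180:500] for n in('ab','lift')]
cv2.imwrite('pics/c1.png',cv2.resize(np.hstack(a),(800,300)))"
```

```text
above t 5.11 pos [ 0.4334 -0.3243  0.244 ] F [-0.61  0.14 -0.37] w 1.001
down t 6.39 pos [ 0.4336 -0.3255  0.0278] F [ 0.16  0.09 -0.33] w 1.002
grip t 7.02 pos [ 0.4332 -0.3251  0.0274] F [-0.34  0.42  4.82] w 0.2
lift t 7.73 pos [ 0.4327 -0.3246  0.0837] F [ 0.02 -0.19 -1.01] w 0.203
```

View pics/c1.png

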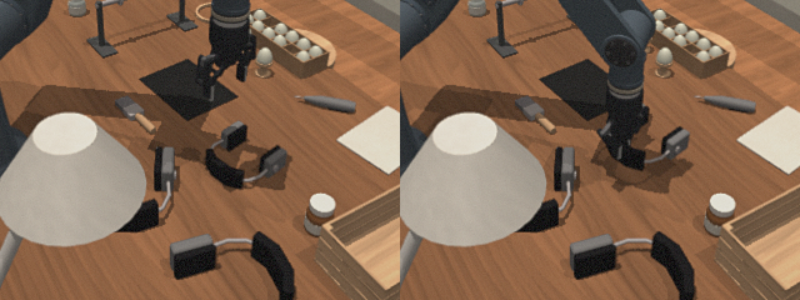

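The left half shows the gripper over the small pair before the grasp. The right half shows that pair lifted level at about (645,150), with the other two pairs untouched. Next I'll stand it up over the mat.

```bash
python3 - <<'E'
from h import *
ctrl.movel(Pg+Z*.22,max_speed=.2)
j=ctrl.ik(Pp+Z*.1,RP); print(np.round(j,2))
ctrl.movep(Pp+Z*.1,RP); st('over')
ctrl.movel(Pp+Z*.02,max_speed=.12); st('low')
shot('side','st_s');shot('top','st_t')
E
python3 -c "
import cv2,numpy as np
a=[cv2.imread(f'pics/{n}.png')[y:y+200,x:x+260] for n,x,y in(('st_s',220,110),('st_t',230,100))]
cv2.imwrite('pics/c2.png',cv2.resize(np.hstack(a),(800,308)))"
```

```text
[-0.8   0.88  1.99  1.35  1.63  0.26]
over t 9.99 pos [ 0.5452 -0.0043  0.2414] F [ 1.03  0.27 -1.27] w 0.198
low t 10.81 pos [ 0.545  -0.004   0.1625] F [-0.12 -0.34 -1.81] w 0.2
```

View pics/c2.png

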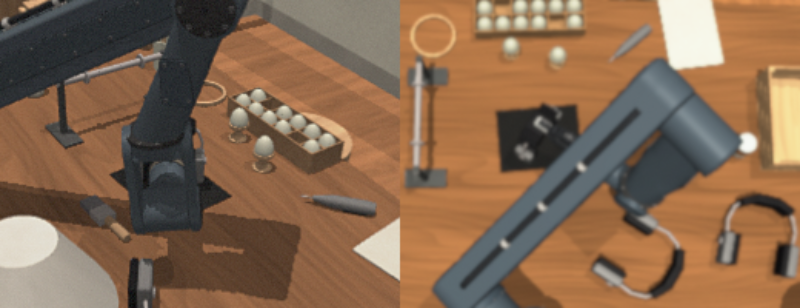

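The arm hides most of the side view. The top view shows the pair upright over the mat at about (540,130) in the crop. I'll lower it by feel.

```bash
python3 - <<'E'
from h import *
f0=ctrl.observe()['contact_force'][2]
z=.156
ctrl.movel([Pp[0],Pp[1],z-Pp[2]+Pp[2]],max_speed=.05)
while z>.134:
    z-=.0015; ctrl.movel([Pp[0],Pp[1],z],max_speed=.03); ctrl.dwell(.05)
    o=st(); 
    if o['contact_force'][2]-f0>3: break
E
```

```text
t 11.47 pos [ 0.545  -0.004   0.1545] F [ 0.99  0.67 -1.63] w 0.199
 t 11.78 pos [ 0.545 -0.004  0.153] F [ 0.07  0.28 -1.02] w 0.199
 t 12.07 pos [ 0.545  -0.004   0.1514] F [-0.26 -0.25 -1.29] w 0.203
 t 12.38 pos [ 0.545  -0.004   0.1499] F [-0.38  0.19 -2.14] w 0.201
 t 12.68 pos [ 0.545  -0.004   0.1485] F [ 1.59 -0.74 -1.12] w 0.201
 t 12.97 pos [ 0.545 -0.004  0.147] F [-0.22  0.39 -2.07] w 0.204
 t 13.28 pos [ 0.545  -0.004   0.1455] F [ 0.41  0.19 -1.62] w 0.204
 t 13.57 pos [ 0.545  -0.004   0.1439] F [ 0.27  0.31 -2.04] w 0.203
 t 13.88 pos [ 0.545  -0.004   0.1425] F [-0.39 -0.3  -2.25] w 0.203
 t 14.18 pos [ 0.5452 -0.0043  0.1422] F [ 0.86 -1.86  5.36] w 0.203
```

```bash
python3 - <<'E'
from h import *
fingers.grip(0.75); st('open')
p=ctrl.observe()['tool_pos']
ctrl.movel(p-tz*.12,max_speed=.1); st('back')
ctrl.movel(p-tz*.12+Z*.16,max_speed=.25); st('up')
F={}
ctrl.movep([.42,-.25,.40],rv(-Z,tz)); st('away')
shot('side','sb_s');shot('top','sb_t')
for c in('top','side'):
    f=shot(c)
    for t in('defenders','crown','cup_a','band_under'):
        for r in nets.pinpoint(t,c):
            print(c,t,round(r['score'],2),np.round(r['pixel']),np.round(atz(f,r['pixel'],{'defenders':.077,'crown':.151,'cup_a':.034,'band_under':.133}[t]),3)[0])
E
python3 -c "
import cv2,numpy as np
a=[cv2.imread(f'pics/{n}.png')[y:y+200,x:x+260] for n,x,y in(('sb_s',220,110),('sb_t',230,100))]
cv2.imwrite('pics/c3.png',cv2.resize(np.hstack(a),(800,308)))"
```

```text
open t 14.68 pos [ 0.5449 -0.0039  0.1408] F [-1.14  0.24 -0.75] w 0.75
back t 16.03 pos [ 0.4801 -0.1042  0.1409] F [ 0.08  0.17 -0.37] w 0.747
up t 16.82 pos [ 0.4801 -0.1045  0.3002] F [ 0.11 -0.55  0.81] w 0.749
away t 18.69 pos [ 0.4197 -0.2498  0.3987] F [0.52 0.95 0.54] w 0.754
top defenders 0.9 [466. 253.] [ 0.287 -0.572  0.077]
top defenders 0.78 [384. 269.] [ 0.222 -0.25   0.077]
top defenders 0.74 [322. 183.] [ 0.553 -0.01   0.077]
top crown 0.86 [410. 280.] [ 0.182 -0.334  0.151]
top crown 0.67 [469. 230.] [ 0.369 -0.563  0.151]
top crown 0.66 [245. 182.] [0.535 0.283 0.151]
top crown 0.32 [323. 191.] [ 0.506 -0.01   0.151]
top cup_a 0.86 [442. 261.] [ 0.26  -0.49   0.034]
top cup_a 0.8 [365. 271.] [ 0.215 -0.184  0.034]
top cup_a 0.79 [480. 266.] [ 0.24  -0.642  0.034]
top cup_a 0.78 [329. 175.] [ 0.598 -0.037  0.034]
top cup_a 0.7 [308. 202.] [0.485 0.044 0.034]
top cup_a 0.61 [246. 180.] [0.568 0.299 0.034]
top cup_a 0.58 [388. 240.] [ 0.336 -0.274  0.034]
top band_under 0.75 [406. 276.] [ 0.198 -0.323  0.133]
top band_under 0.63 [467. 235.] [ 0.352 -0.558  0.133]
top band_under 0.61 [323. 181.] [ 0.551 -0.012  0.133]
side defenders 0.79 [330. 209.] [0.551 0.01  0.077]
side crown 0.8 [275. 338.] [ 0.133 -0.451  0.151]
side crown 0.78 [331. 194.] [ 0.541 -0.013  0.151]
side crown 0.72 [407. 374.] [ 0.322 -0.666  0.151]
side cup_a 0.96 [347. 225.] [ 0.586 -0.042  0.034]
side cup_a 0.86 [309. 294.] [ 0.323 -0.263  0.034]
side cup_a 0.76 [310. 218.] [0.5   0.049 0.034]
side cup_a 0.57 [333. 362.] [ 0.261 -0.489  0.034]
side band_under 0.97 [275. 330.] [ 0.152 -0.414  0.133]
side band_under 0.93 [399. 376.] [ 0.316 -0.651  0.133]
side band_under 0.61 [328. 196.] [0.541 0.002 0.133]
```

View pics/c3.png

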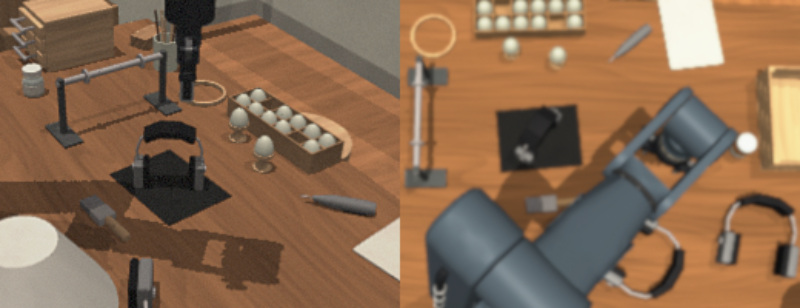

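Upright and released on the mat: the side crop shows it at (168,165). I'll check the predicted pose with an overlay.

```bash
cat >> h.py <<'E'
def Tup(p,yawx,zo):  # own x dir yaw
    x=np.array([np.cos(yawx),np.sin(yawx),0]); M=np.eye(4); M[:3,:3]=np.c_[x,np.cross(Z,x),Z]; M[:3,3]=[p[0],p[1],zo]; return M
def overlay(f,T,roi,up,name):
    x0,y0,x1,y1=roi; im=cv2.resize(f['frame'][y0:y1,x0:x1],None,fx=up,fy=up,interpolation=cv2.INTER_CUBIC)
    for P in PARTS[:5]:
        p=(proj(f,P@T[:3,:3].T+T[:3,3])-[x0,y0]+.5)*up
        cv2.polylines(im,[cv2.convexHull(np.round(p).astype(np.int32))],1,(0,255,0),1)
    return im
E
python3 - <<'E'
from h import *
T=Tup((.545,-.004),ty,.077)
a=overlay(shot('side'),T,(290,170,370,250),5,'')
b=overlay(shot('top'),T,(280,150,360,230),5,'')
cv2.imwrite('pics/ov1.png',np.hstack([a,b]))
E
```

```text
(no output)
```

View pics/ov1.png

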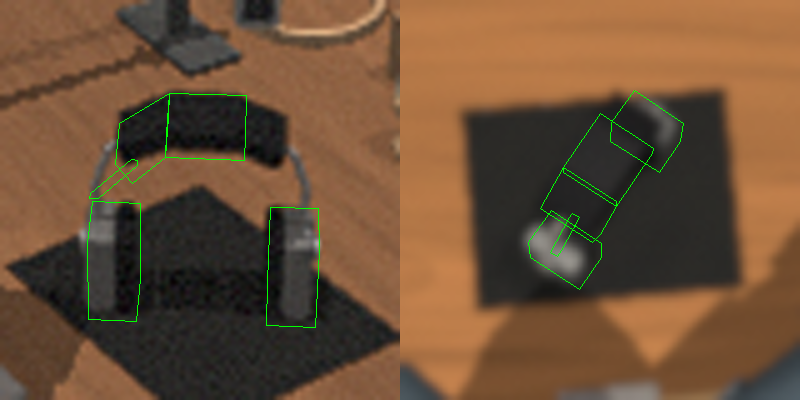

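```bash
python3 - <<'E'
from h import *
f=shot('side'); roi={'side':(305,183,352,206)}
m=mask(f,roi['side'],25)
cv2.imwrite('pics/m.png',cv2.resize(np.vstack([m*255,sil(f,Tup((.545,-.004),ty,.077),roi['side'])*255]),None,fx=10,fy=10,interpolation=cv2.INTER_NEAREST))
T=lambda q:Tup(q[:2],q[2],.077)
for q0 in ([.545,-.004,ty],[.54,0,ty+.1],[.548,-.008,ty-.1]):
    print(fit({'side':f},roi,{'side':m},q0,T,[.005,.005,.08]))
E
```

```text
(array([0.54582622, 0.00550553, 0.97419407]), np.float64(131.625))
(array([0.54549335, 0.00336412, 1.15234863]), np.float64(132.75))
(array([0.54543713, 0.00163111, 0.80407083]), np.float64(130.1875))[ WARN:0@4.330] global loadsave.cpp:1063 imwrite_ Unsupported depth image for selected encoder is fallbacked to CV_8U.
```

View pics/m.png

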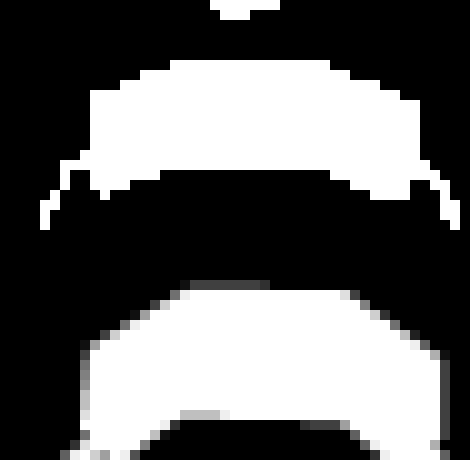

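```bash
python3 - <<'E'
from h import *
ft=shot('top'); fs=shot('side')
def axis(yo,yaw,x): return np.array([x,.300+yo+np.tan(yaw)*(x-.572),.142])
# sample perpendicular image profile of saturation about the predicted axis for x stations
for nm,f in(('top',ft),('side',fs)):
    im=f['frame'].astype(np.float32); d=im[...,2]-im[...,0]
    out=[]
    for x in np.arange(.515,.635,.01):
        ys=np.arange(-.03,.0301,.0005)
        # points displaced in image-perp direction: use world y for top, world z for side
        if nm=='top': P=np.array([axis(y,.021,x) for y in ys])
        else: P=np.array([axis(0,.021,x)+[0,0,y] for y in ys])
        px=proj(f,P).astype(np.float32)
        v=cv2.remap(d,px[:,0].reshape(1,-1),px[:,1].reshape(1,-1),cv2.INTER_LINEAR)[0]
        lo,hi=v.min(),np.median(v); th=(lo+hi)/2; k=np.argmin(v); a=k
        while a>0 and v[a]<th:a-=1
        b=k
        while b<len(v)-1 and v[b]<th:b+=1
        out.append((round(1e3*(ys[a]+ys[b])/2,1),round(1e3*(ys[b]-ys[a]),1)))
    print(nm,out)
for s in(1,-1):
    print(s,np.round(ctrl.ik([.544,-.003,.143],rv(-Z,s*tz)),2),np.round(ctrl.ik([.572,.301,.16],rv(-Z,[s,.021*s,0])),2),np.round(ctrl.ik([.572,.301,.33],rv(-Z,[s,.021*s,0])),2))
E
```

```text
top [(np.float64(1.3), np.float64(17.5)), (np.float64(1.3), np.float64(17.5)), (np.float64(1.8), np.float64(17.5)), (np.float64(1.8), np.float64(17.5)), (np.float64(1.8), np.float64(17.5)), (np.float64(2.0), np.float64(18.0)), (np.float64(2.3), np.float64(17.5)), (np.float64(2.5), np.float64(17.0)), (np.float64(2.3), np.float64(17.5)), (np.float64(2.5), np.float64(18.0)), (np.float64(3.3), np.float64(18.5)), (np.float64(3.0), np.float64(17.0))]
side [(np.float64(1.0), np.float64(18.0)), (np.float64(1.5), np.float64(18.0)), (np.float64(1.8), np.float64(18.5)), (np.float64(1.3), np.float64(18.5)), (np.float64(1.3), np.float64(18.5)), (np.float64(1.5), np.float64(19.0)), (np.float64(1.5), np.float64(19.0)), (np.float64(1.3), np.float64(17.5)), (np.float64(1.5), np.float64(18.0)), (np.float64(1.8), np.float64(18.5)), (np.float64(1.8), np.float64(18.5)), (np.float64(2.3), np.float64(18.5))]
1 [-0.21  0.56  1.73 -0.    0.85 -1.21] [ 0.31  0.65  1.45 -0.    1.04  0.29] [ 0.31  0.48  1.27 -0.    1.4   0.29]
-1 [-0.21  0.56  1.73 -0.    0.85  1.93] [ 0.31  0.65  1.45 -0.    1.04 -2.85] [ 0.31  0.48  1.27 -0.    1.4  -2.85]
```

```bash
cat >> h.py <<'E'
RT=rv(-Z,tz); G2=np.array([.544,-.0035,.143]); ry=.033; RH=rv(-Z,[np.cos(ry),np.sin(ry),0]); H=np.array([.572,.302,.160])
E
python3 - <<'E'
from h import *
fingers.grip(1.0,50)
ctrl.movep(G2+Z*.1,RT); st('above')
ctrl.movel(G2,max_speed=.1); st('down')
shot('side','g2')
fingers.grip(0.0,50); st('grip')
ctrl.movel(G2+Z*.03,max_speed=.06); ctrl.dwell(.1); st('lift')
f=shot('side','g3');shot('top','g3t')
a=cv2.imread('pics/g2.png'); 
cv2.imwrite('pics/c4.png',np.hstack([cv2.resize(x[140:260,280:380],None,fx=4,fy=4,interpolation=cv2.INTER_CUBIC) for x in(a,f['frame'])]))
E
```

```text
above t 21.1 pos [ 0.5446 -0.0045  0.2437] F [-0.34  0.12  0.62] w 1.001
down t 22.25 pos [ 0.5445 -0.0036  0.1436] F [0.09 0.76 0.69] w 1.001
grip t 22.74 pos [ 0.5445 -0.0034  0.1437] F [-0.14  1.35  5.41] w 0.547
lift t 23.49 pos [ 0.5437 -0.0035  0.1727] F [ 0.73 -0.24 -1.49] w 0.555
```

View pics/c4.png

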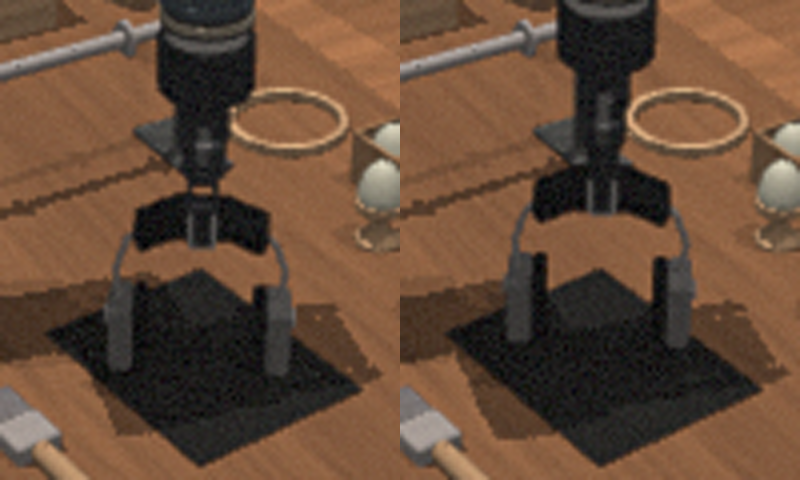

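The pair is held level and central by the crown, with the fingers at crop pixels (600,190). Next I'll carry it over the rail.

```bash
python3 - <<'E'
from h import *
ctrl.movel(G2+Z*.19,max_speed=.2)
ctrl.movep(H+Z*.173,RH); st('over')
ctrl.movel(H+Z*.09,max_speed=.12); st('mid')
f=shot('side');t=shot('top')
T=Tup(H,ry,.094+.09)
cv2.imwrite('pics/c5.png',np.hstack([overlay(f,T,(235,100,345,200),4,''),cv2.resize(overlay(t,T,(200,120,290,220),4,''),None,fx=1,fy=1)]) )
E
```

```text
over t 25.88 pos [0.572  0.3012 0.3321] F [-0.46 -0.37 -1.22] w 0.549
mid t 26.72 pos [0.5728 0.302  0.2509] F [-0.33 -0.53 -1.75] w 0.547
```

View pics/c5.png

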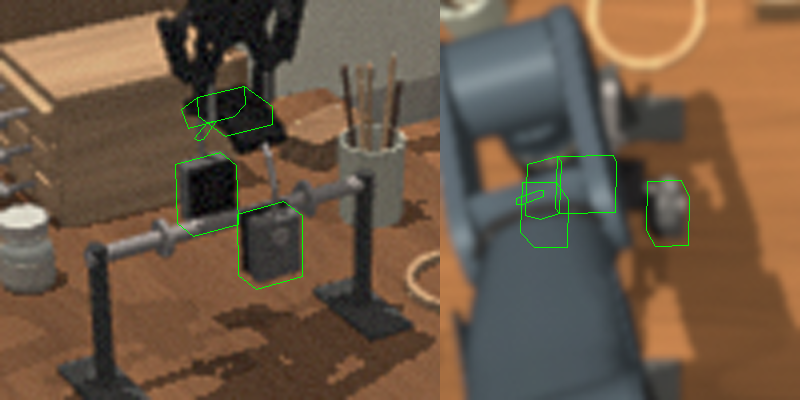

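The overlay agrees with the image to about 1 px, with one cup on each side of the bar and the pair between the collars. I'll lower until contact.

```bash
python3 - <<'E'
from h import *
f0=np.mean([ctrl.observe()['contact_force'][2] for _ in range(3)])
z=.170
ctrl.movel([H[0],H[1],z],max_speed=.1)
while z>.150:
    z-=.0015; ctrl.movel([H[0],H[1],z],max_speed=.03); ctrl.dwell(.05)
    o=ctrl.observe()
    if o['contact_force'][2]+1.5>3.0: break
st('contact')
f=shot('side');t=shot('top')
T=Tup(H,ry,.094)
cv2.imwrite('pics/c6.png',overlay(f,T,(235,100,345,200),6,'') )
E
```

```text
contact t 29.87 pos [0.5721 0.302  0.1605] F [-2.72 -0.89  6.07] w 0.549
```

View pics/c6.png

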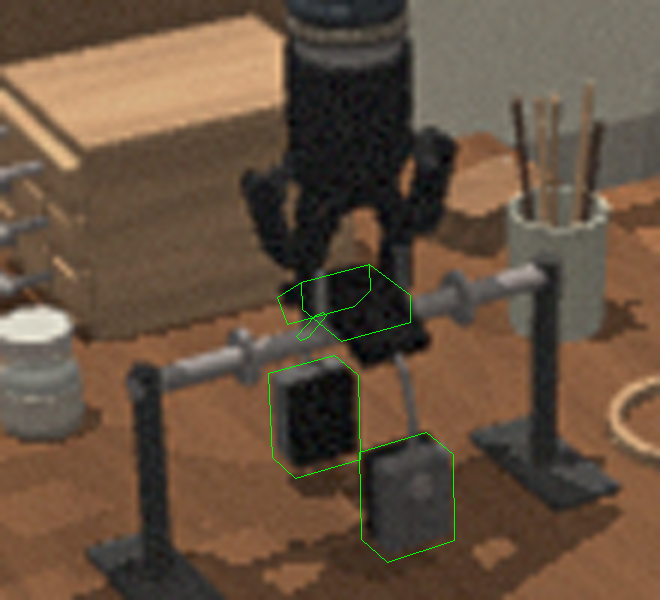

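Contact came at the expected height, TCP 0.1605. The overlay matches, with the cups at crop pixels (315,415) and (407,495). Releasing.

```bash
python3 - <<'E'
from h import *
fingers.grip(0.7); ctrl.dwell(.2); st('open')
fingers.grip(0.9)
p=ctrl.observe()['tool_pos']
ctrl.movel(p+Z*.03,max_speed=.06);ctrl.movel(p+Z*.17,max_speed=.2); st('up')
ctrl.movep([.42,-.15,.40],rv(-Z,[1,0,0])); ctrl.dwell(.5); st('away')
f=shot('side','end_s');t=shot('top','end_t')
T=Tup(H,ry,.094)
a=cv2.resize(f['frame'][110:200,235:345],None,fx=4,fy=4,interpolation=cv2.INTER_CUBIC)
b=overlay(t,T,(205,135,285,225),4,'')
cv2.imwrite('pics/c7.png',np.hstack([a,b]))
roi={'side':(270,143,322,195)}
E
```

```text
open t 30.45 pos [0.572  0.302  0.1593] F [ 0.26 -0.63  0.16] w 0.698
up t 32.27 pos [0.5711 0.3017 0.3279] F [ 0.38 -0.59 -1.04] w 0.897
away t 34.52 pos [ 0.4201 -0.1499  0.4   ] F [ 0.29 -0.85 -0.43] w 0.898
```

View pics/c7.png

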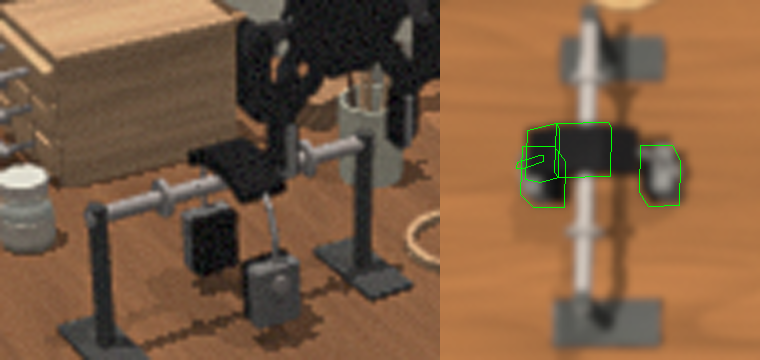

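View pics/end_s.png

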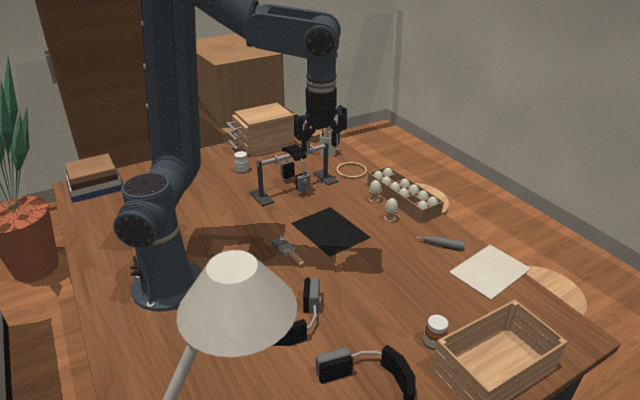

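View pics/end_t.png

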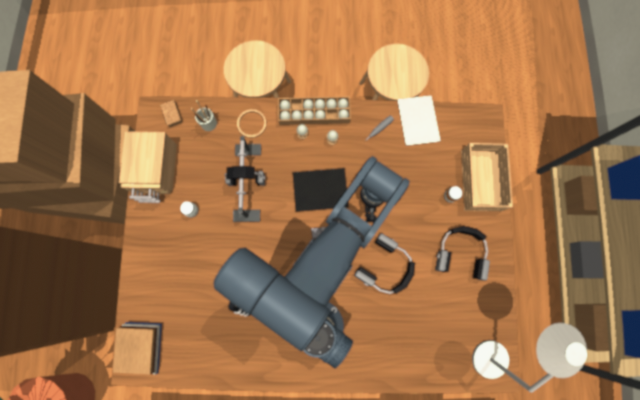

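```bash
python3 - <<'E'
from h import *
ctrl.movep([.35,-.35,.40],rv(-Z,[1,0,0])); st()
f=shot('side'); ctrl.dwell(1.0); g=shot('side')
print('diff',np.abs(f['frame'][140:200,265:325].astype(int)-g['frame'][140:200,265:325]).mean())
def T(q):
    M=Tup(q[:2],q[2],.094); M[:3,:3]=M[:3,:3]@R.from_euler('x',q[3]).as_matrix()
    piv=np.array([0,0,.056]); M[:3,3]=np.array([q[0],q[1],.15])-M[:3,:3]@piv; return M
roi={'side':(278,144,318,194)}; m=mask(g,roi['side'],25)
q,c=fit({'side':g},roi,{'side':m},[.572,.302,ry,0],T,[.004,.004,.05,.05]); print(q,c,m.sum())
a=overlay(g,T([.572,.302,ry,0]),(260,135,330,200),8,'');cv2.imwrite('pics/c8.png',a)
E
```

```text
t 35.48 pos [ 0.3502 -0.3491  0.3999] F [ 0.77 -0.21 -0.91] w 0.898
diff 3.571574074074074
[ 0.57319539  0.30608042  0.04108331 -0.05815746] 521.375 1077.0
```

View pics/c8.png

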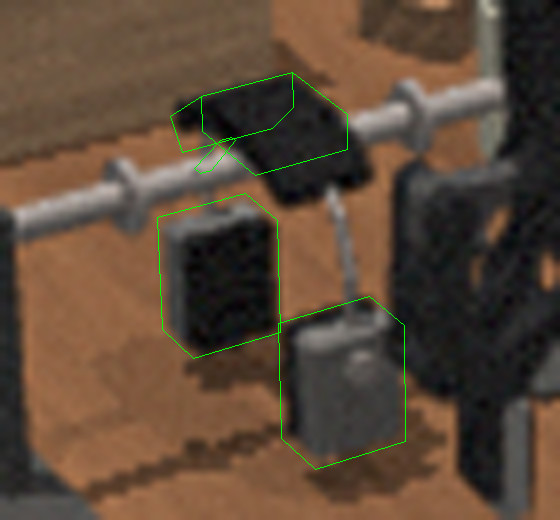

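```bash
python3 - <<'E'
from h import *
f=shot('side'); ctrl.dwell(.6); g=shot('side')
d=np.abs(f['frame'].astype(int)-g['frame'])
print(d[140:200,265:325].mean(), d[200:260,300:360].mean(), cv2.phaseCorrelate(f['frame'][145:195,278:318].mean(2),g['frame'][145:195,278:318].mean(2)))
st(); order.hand_in()
E
```

```text
3.281574074074074 3.5108333333333333 ((0.039931518862761806, -0.041519567083444286), 1.0054624263178285)
 t 37.28 pos [ 0.35 -0.35  0.4 ] F [-0.47 -0.33  0.14] w 0.899
the job is handed in; nothing more can be done
```

The smallest ear defenders now hang by the headband over the middle of the rail, and the job is handed in at t ≈ 37 s of the 64 s allowed. I first stood them on their cups on the mat and let go. Then I gripped the crown from above, lowered it onto the bar until it touched, and released.

- **Position:** the last pictures show one cup on each side of the bar, between the collars, with the gripper well clear. The model overlay matches to about 1 px.
- **Stillness:** two pictures 0.6 s apart showed no motion (shift under 0.05 px).
- **Forces:** the highest wrist force I read was about 6 N, at contact with the bar; I read it only at intervals.
- **Other things on the bench:** they look unmoved in the pictures. I did not measure them again.
- **Check that disagreed:** an automatic tilt fit gave about 3°. It fitted poorly because the bar and shadows were in its mask. The overlay shows no relative tilt of the cups, so I took them as hanging straight.

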